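# Hold a carved corner bracket home in the carver's corner stop

### The job

Pick up the dark half-carved corner bracket, turn it so that its square outer corner points into the corner of the two low fences, and lay it flat on the plywood stop board. Push it home with the firm push of a thumb (about 10 N towards the corner) so that it sits flush against both fences at once, and finish while holding it there: the program ends with the gripper still pressing it into the corner. Leave the whetstone, wax tin, gouge and mallet where they are.

Things in the scene. Friction and masses are not known exactly. Their poses are not given: they have to be found in the camera images.
- bracket_mid (a point): Centre, half-way up, of the loose dark L-shaped bracket lying flat, carved face up: two arms at a right angle, each 110 mm long over the outside, 34 wide, 40 thick; 0.1 to 0.23 kg. The point is the centre of the 110 mm square round it, in the open crook. In its axes (z up) one arm covers x -55 to 55, y 21 to 55 mm; the other x 21 to 55, y -55 to 55. Carving adds 5 mm on top, look only.
- bracket_heel (a point): The bracket's square outer corner (the heel), on its underside: at +55, +55, -20 mm from bracket_mid, same axes. The two straight outer edges that go against the fences run from here along -x and along -y.
- bracket_crook (a point): The centre of curvature of the bracket's inside crook, half-way up, at -9, -9, 0 mm from bracket_mid, same axes. The crook is an upright-walled hollow of 30 mm radius about this point on the +x, +y side, open on the other; from there each arm's inner side runs straight for 46 mm to the arm's end.
- fence_corner (a point): Where the inner faces of the two fences would meet, on the top of the stop board (18 mm above the bench). x and y point outwards across the far and the side fence; the free area is on the -x, -y side. The fences are brown wooden battens, 30 mm wide and only 12 mm high above the board. With the bracket home its heel is at this point and its axes are parallel to these.
- stop_board: Plywood board 220 x 220 x 18 mm, fixed to the bench; it, the fences and the bracket are waxed and slide on one another easily (friction about 0.3); origin at the centre of its underside, axes parallel to those of fence_corner, which is at +78, +78, +18 mm.
- fence_far: The fence across the board's x axis, 30 x 208 x 12 mm, fixed on the board; its inner face runs the whole way from the corner for 178 mm in -y. Origin at the centre of its underside, 15 mm beyond the inner face.
- fence_side: The fence across the board's y axis, 170 x 30 x 12 mm, fixed on the board; its inner face begins 8 mm short of the corner (a gap for chips) and runs 170 mm in -x. Origin at the centre of its underside, 15 mm beyond the inner face.
- whetstone: Bystander: grey stone on a wooden base, 200 x 70 x 32 mm; origin at the centre of its underside, x along its length.
- wax_tin: Bystander: round green tin, 76 mm across and 30 mm high; origin at the centre of its underside.
- gouge: Bystander: carving gouge lying along its x axis, 250 mm long and 29 mm thick; origin on the bench near its middle.
- mallet: Bystander: wooden mallet lying on its side, handle to -x, head 75 x 130 x 62 mm whose middle is 85 mm along +x from the origin, handle end at -170 mm; origin on the bench.

How it is judged:
By the outcome, as a careful person would: the job done as asked, in the order asked, and still so for the second after the job is handed in, while the arm keeps its last pose, push and grip.
It also fails if it takes over 53 s, if anything falls off the work surface, if the arm or the gripper's body presses on something with over 40 N, if the wrist force passes 120 N, or if a joint passes its speed limit or range.

### The arm

A 6-joint arm with a two-finger parallel gripper is mounted at the origin on the work surface. World frame = base frame: x ahead of the robot, y to its left, z up, the work surface at z = 0. Lengths are in m, angles in rad, forces in N, time in s.
With the tool pointing down it reaches from about 0.275 to 1 m from the base axis. Payload 8.4 kg.
Tool frame: the origin (TCP) lies at the very end of the fingers, on their centre line; the grasp point (between the pads) lies 19 mm behind it; x points along the fingers, z is the direction in which the jaws open and shut, and the axes are right-handed (so a half turn about x gives the same grasp; the last joint's range is limited). The gripper opens to 85 mm and grips with 20 to 120 N. Pads are 22 mm wide; open, the fingers measure 114 mm over their backs; the gripper's body (76 mm by 85 mm) begins 54 mm behind the grasp point. The pads swing forward as they close: fully open they stand 13 mm farther back than shut.
Start: joints at [-1.292, 0.353, 1.633, -0, 1.155, -0.002], TCP at [0.173, -0.601, 0.231] pointing down, gripper open.
Joint ranges: [-2.63, 2.63], [-0.92, 2.1], [0.06, 2.66], [-1.3, 4.44], [0, 2.69], [-3.02, 3.02]. Speed limits (rad/s): [2.22, 2.22, 2.79, 3.14, 3.14, 3.14].

### API

Orientations are given as a unit quaternion [x, y, z, w].
In Python, from workcell import ctrl gives the robot as it stands.
- The arm moves only by the shell command python3 -m handwheel 'ROWS' [OPENING] [FORCE]. ROWS is text: rows parted by semicolons, each of 4 numbers parted by spaces: the shift along the tool's x, y, z as a fraction of full scale, then the turn about the tool's x as a fraction of full scale. A call has 1 to 5 rows; each row is the pose to reach, as a shift and turn from the pose commanded when the call began, along the tool's axes at that moment, turning the shorter way round; what a row does not reach only later rows make up. Full scale, the value 1, is 20 cm for a shift and 2 pi rad for a turn. A row lasts 1/10 s, in which the tool goes at most 50 mm and 8.59 degrees, less where a joint would pass 70% of its speed; a pose out of reach is approached as far as the arm can. A call with a number of a shift or a turn outside -1 to 1 is refused whole. A call with a gripper value outside its range is refused whole. OPENING is the gripper's target within -1 to 1 (fully open at 1, half-way at 0, shut at -1), set as the call begins (- or left out, the last holds). The fingers move at their own pace and stop on an object; FORCE is the grip in N (left out, the last holds). Time passes only in rows, so rows that repeat a pose let the fingers close. It gives the time, the measured TCP pose, the force and the opening at its end, in the units of the state.
- ctrl.get_state(): the state, without advancing time (a new reading comes with each control period).
- ctrl.read_camera(name): name is "scene" or "top"; returns a dict with "img" (420x560x3 uint8, red, green, blue), "fx", "fy", "cx", "cy" (pixels), "k1" (the pictures are not rectified: a ray, as slopes to the right and down, at radius r is drawn at 1 + k1 r^2 times it, then the intrinsics apply), "position" and "orientation" of the camera in the world. Camera axes: x right, y down, z forward; pixel columns grow to the right and rows downward; lengths in m; the calibration is good to about 2 mm. A picture is of the moment at which its call begins. There is no depth.
- ctrl.sign_off(): hands the job in, once; it reports no verdict.
The state is a dict: "t": time; "q": joint angles; "qvel": joint speeds; "joint_efforts": joint torques, N m; "tool_pos": TCP position; "tcp_rot": TCP orientation; "wrist_force": force on the tool from outside, world axes, zero at the start; "moment": the same for the moment, N m; "gripper_width": finger opening in m.
Only numpy, scipy, OpenCV 4.12 (cv2) and the standard library are available. Lean on these libraries where they do the work, as an engineer would, in place of code of your own. Each camera call takes 0.05 s, during which the arm holds its last target. There are 200 camera calls.

## Working session

There is one attempt and no reset: what is moved stays moved. The work goes in short steps, Python scripts to look and compute and a shell command to move; the robot and the scene stay as the last step left them, time stands still between calls to the robot, and variables do not carry over. Pictures are saved under pics/ and viewed, about 8 in all and at most 12, crops included, and the job is handed in when it is done.

```bash
mkdir -p pics; cat > h.py <<'E'
import numpy as np, cv2
from scipy.spatial.transform import Rotation as R
from workcell import ctrl
def snap(n,f):
    c=ctrl.read_camera(n); cv2.imwrite(f,cv2.resize(c['img'][:,:,::-1],None,fx=1.4,fy=1.4,interpolation=cv2.INTER_CUBIC)); return c
def ray(c,u,v):
    d=np.array([(u-c['cx'])/c['fx'],(v-c['cy'])/c['fy']]); s=d.copy()
    for _ in range(20): s=d/(1+c['k1']*(s@s))
    return R.from_quat(c['orientation']).apply([s[0],s[1],1.])
def pt(c,u,v,z):
    r=ray(c,u,v); p=np.array(c['position']); return p+r*(z-p[2])/r[2]
def proj(c,P):
    q=R.from_quat(c['orientation']).inv().apply(np.array(P)-c['position']); s=q[:2]/q[2]; s=s*(1+c['k1']*(s@s))
    return s*[c['fx'],c['fy']]+[c['cx'],c['cy']]
E
python3 - <<'E'
from h import *
for n in('top','scene'):
    c=snap(n,f'pics/{n}0.png'); print({k:v for k,v in c.items() if k!='img'})
print(ctrl.get_state())
E
```

```text
{'fx': 461.8484510747179, 'fy': 461.8484510747179, 'cx': 271.5990724033222, 'cy': 208.46177095423909, 'k1': -0.04705895446931673, 'position': array([0.31491981, 0.03128539, 1.36108183]), 'orientation': array([-0.67857369,  0.72551604, -0.08194901,  0.08030309])}
{'fx': 542.0115737207727, 'fy': 542.0115737207727, 'cx': 278.3579174990597, 'cy': 209.12682753919242, 'k1': -0.12872799319070186, 'position': array([1.2608375 , 1.01169281, 0.93014594]), 'orientation': array([ 0.25754774,  0.8542744 , -0.43388203, -0.12502317])}
{'t': 0.1, 'q': array([-1.29237614e+00,  3.53606336e-01,  1.63407590e+00, -3.53466055e-06,
        1.15519520e+00, -2.37935960e-03]), 'qvel': array([-9.22403219e-04, -1.32377693e-03, -2.45463253e-03,  1.32095891e-03,
       -2.95704131e-05, -1.46773998e-03]), 'joint_efforts': array([-1.36206309e-03, -6.06359339e+01, -3.42819250e+01, -1.32868404e-04,
        3.93128721e-03, -1.49031582e-06]), 'tool_pos': array([ 0.17309366, -0.60009776,  0.23061271]), 'tcp_rot': array([ 0.42538313,  0.56541276, -0.42483705,  0.56468671]), 'wrist_force': array([-1.29160908,  0.48974396, -0.05851153]), 'moment': array([ 0.06939307, -0.00687754,  0.08038493]), 'gripper_width': 0.08550455274046975}
```

View pics/top0.png

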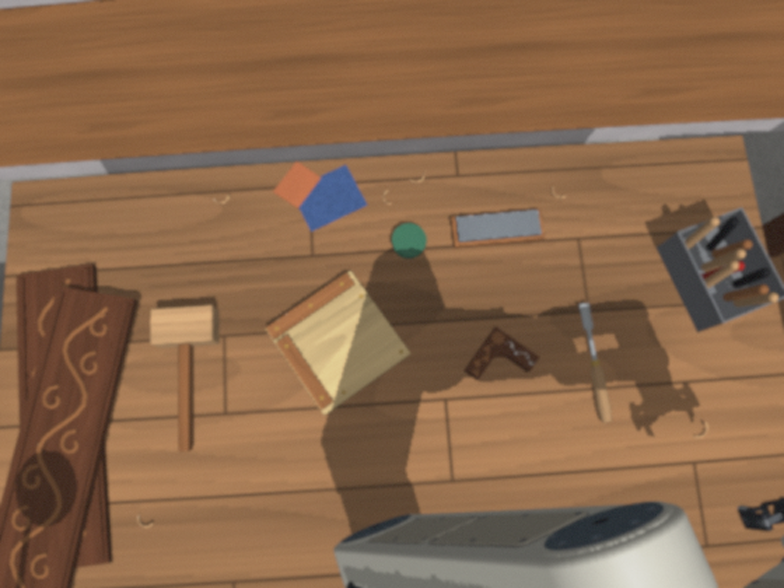

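View pics/scene0.png

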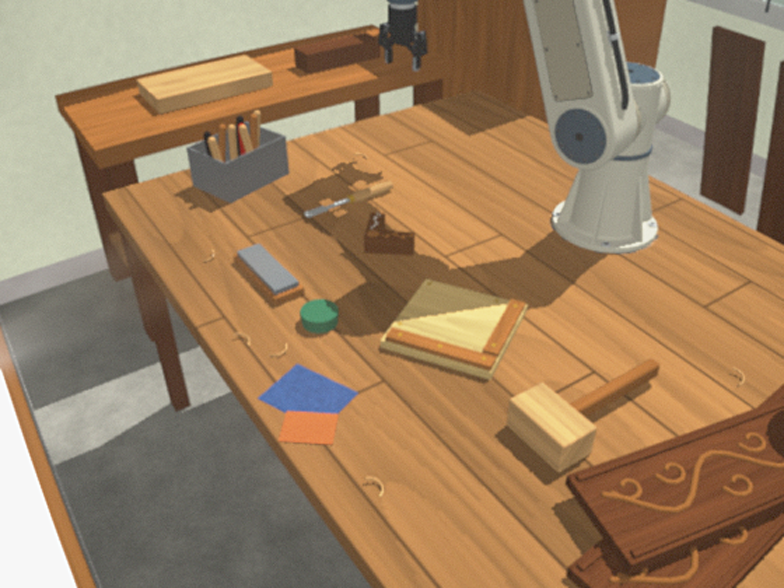

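The top view shows the bracket with its heel at about (497,329), and the board with its fence corner near (278,334) at upper left. The arm hangs well clear of both. Next I'll take a zoomed crop to measure from.

```bash
python3 - <<'E'
from h import *
c=ctrl.read_camera('top'); s=c['img'][180:305,180:400,::-1]
s=cv2.resize(s,None,fx=3.6,fy=3.6,interpolation=cv2.INTER_CUBIC)
s=np.clip((s/255.)**.6*255,0,255).astype('uint8')
for k in range(0,220,20): cv2.putText(s,str(180+k),(int(k*3.6),10),0,.35,(255,255,255)); cv2.line(s,(int(k*3.6),12),(int(k*3.6),18),(255,255,255))
for k in range(0,125,20): cv2.putText(s,str(180+k),(0,int(k*3.6)+4),0,.35,(255,255,255))
cv2.imwrite('pics/crop.png',s)
E
```

```text
(no output)
```

View pics/crop.png

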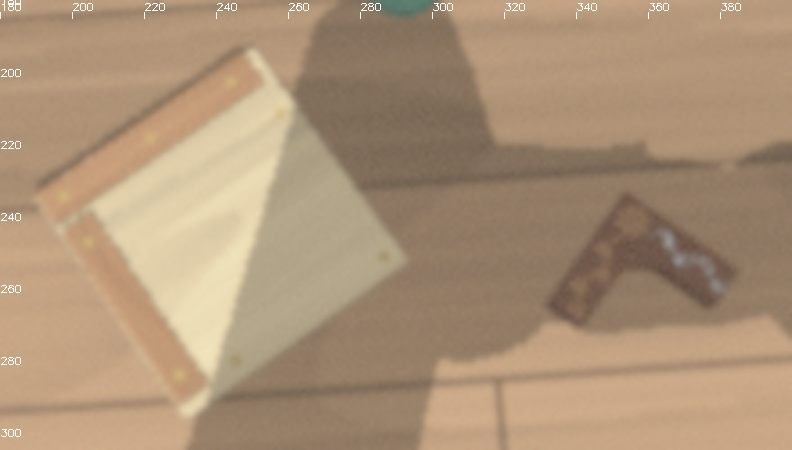

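The crop shows the bracket's heel at crop (628,193), with arm ends near (548,305) and (738,270). The fence corner's inner edges meet near (88,208). The fence at top is the long one, so it is the far fence. Next I fit both poses.

```bash
cat >> h.py <<'E'
def fit(c,M,U,x0):
    from scipy.optimize import least_squares
    M=np.array(M)/1000.
    def P(p): 
        q=M.copy(); q[:,:2]=M[:,:2]@R.from_euler('z',p[2]).as_matrix()[:2,:2].T+p[:2]; return q
    f=lambda p:(np.array([proj(c,a) for a in P(p)])-U).ravel()
    s=least_squares(f,x0,loss='soft_l1'); return s.x,f(s.x).reshape(-1,2).round(1).tolist()
def go(p,yaw):
    "rows to put TCP at p with jaw axis (tool z) at yaw (mod pi), from the present measured pose"
    s=ctrl.get_state(); r=R.from_quat(s['tcp_rot']); m=r.as_matrix()
    d=r.inv().apply(np.array(p)-s['tool_pos'])/.2
    cur=np.arctan2(m[1,2],m[0,2]); a=(yaw-cur+np.pi/2)%np.pi-np.pi/2
    print('tool x',m[:,0].round(3),'jaw yaw',np.degrees(cur).round(1),'q6',s['q'][5].round(2),'| row',d.round(3),(-a/2/np.pi).round(4),'turn deg',np.degrees(-a).round(1),'alt',((-a-np.sign(-a)*np.pi)/2/np.pi).round(4))
E
python3 - <<'E'
from h import *
c=ctrl.read_camera('top')
k=lambda L:(np.array(L,float)+.5)/3.6-.5+180
B=[(-110,-110,18),(-110,110,18),(110,-110,18),(-100,78,30),(70,78,30),(78,-100,30),(108,108,30)]
x,r=fit(c,B,k([(407,262),(190,418),(253,46),(210,382),(93,208),(270,87),(35,187)]),[.4,.1,.5]); print('board',x.round(4),np.degrees(x[2]),r)
K=[(55,55,42),(-55,55,42),(55,-55,42),(-55,21,42),(21,-55,42)]
b,r=fit(c,K,k([(628,193),(548,305),(738,270),(580,327),(715,308)]),[.4,-.2,-.7]); print('brk',b.round(4),np.degrees(b[2]),r)
rot=lambda a,v:R.from_euler('z',a).as_matrix()[:2,:2]@np.array(v)/1000
print('corner',x[:2]+rot(x[2],[78,78]),'home mid',x[:2]+rot(x[2],[23,23]))
for n,l in(('A',(-20,38)),('B',(38,-20))): print(n,'grasp',b[:2]+rot(b[2],l),'place',x[:2]+rot(x[2],np.array([23,23])-15+l))
g=b[:2]+rot(b[2],(38,-20)); go([*g,.1],b[2]); print('turn needed',np.degrees(x[2]-b[2]))
s=c=ctrl.read_camera('scene')
for z,l in((42,(55,55)),(42,(-55,55)),(42,(55,-55)),(0,(55,55)),(0,(-55,55))): print(l,(proj(c,[*(b[:2]+rot(b[2],l)),z/1000])*1.4).round())
print('board corners',[(proj(c,[*(x[:2]+rot(x[2],l)),.018])*1.4).round() for l in((110,110),(110,-110),(-110,-110),(-110,110))])
E
```

```text
board [0.5319 0.1137 0.5402] 30.948619830633763 [[0.7, -0.3], [-1.7, -0.2], [1.2, -0.0], [-0.3, 0.3], [-0.1, 0.3], [-0.5, -2.1], [0.4, 1.3]]
brk [ 0.4568 -0.2199 -0.7003] -40.1250817770252 [[-0.9, -0.1], [-0.2, -0.6], [0.2, 0.8], [0.7, 0.3], [0.1, -0.2]]
corner [0.55863759 0.22074715] home mid [0.53975281 0.14529276]
A grasp [ 0.46599988 -0.17799074] place [0.49790761 0.1470188 ]
B grasp [ 0.47297037 -0.25971841] place [0.5774777  0.12710394]
tool x [-0.     0.001 -1.   ] jaw yaw -73.9 q6 -0.0 | row [ 0.655  1.912 -1.22 ] -0.0939 turn deg -33.8 alt 0.4061
turn needed 71.07370160765896
(55, 55) [364. 235.]
(-55, 55) [414. 238.]
(55, -55) [371. 210.]
(55, 55) [365. 251.]
(-55, 55) [414. 254.]
board corners [array([489., 371.]), array([379., 337.]), array([425., 276.]), array([526., 303.])]
```

Poses agree with the scene view. The bracket is at yaw −40°, so it needs a +71° turn. I'll grip arm B high, so the fingertips clear the fence when I release it.

```bash
python3 -m handwheel '0.3 0.95 -0.6 0;0.3 0.95 -0.6 0;0.3 0.95 -0.6 0;0.3 0.95 -0.6 0;0.3 0.95 -0.6 0' 1 60 && python3 -m handwheel '0 0.96 -0.62 -0.05;0 0.96 -0.62 -0.094;0 0.96 -0.62 -0.094;0 0.96 -0.62 -0.094;0 0.96 -0.62 -0.094' && python3 -c "
from h import *
go([.4730,-.2597,.1],-.7003)"
```

```text
t: 0.75
tool_pos: [0.3236, -0.4298, 0.1704]
tcp_rot: [0.425, 0.566, -0.425, 0.565]
wrist_force: [0.0, 0.1, -0.5]
gripper_width: 0.0853
t: 1.25
tool_pos: [0.4745, -0.2576, 0.1714]
tcp_rot: [0.24, 0.665, -0.24, 0.665]
wrist_force: [1.0, 0.1, 0.5]
gripper_width: 0.0854
tool x [ 0.001  0.    -1.   ] jaw yaw -39.7 q6 0.19 | row [ 0.357 -0.013  0.001] 0.0012 turn deg 0.4 alt -0.4988
```

```bash
python3 -m handwheel '0.2 -0.013 0 0.001;0.4 -0.013 0 0.001;0.6 -0.013 0 0.001;0.7 -0.013 0 0.001;0.775 -0.013 0 0.001' && python3 -m handwheel '0 0 0 0;0 0 0 0;0 0 0 0;0 0 0 0;0 0 0 0' -1 60 && python3 -m handwheel '0 0 0 0;0 0 0 0;0 0 0 0;0 0 0 0;0 0 0 0'
```

```text
t: 1.75
tool_pos: [0.47, -0.2616, 0.0143]
tcp_rot: [0.244, 0.664, -0.244, 0.663]
wrist_force: [0.4, 0.5, 0.5]
gripper_width: 0.0853
t: 2.25
tool_pos: [0.472, -0.2628, 0.0176]
tcp_rot: [0.244, 0.663, -0.245, 0.664]
wrist_force: [-0.0, 0.1, 7.4]
gripper_width: 0.0328
t: 2.75
tool_pos: [0.472, -0.2628, 0.0176]
tcp_rot: [0.244, 0.663, -0.245, 0.665]
wrist_force: [0.1, -0.9, 7.4]
gripper_width: 0.0328
```

```bash
python3 -m handwheel '-0.05 0 0 0;-0.12 0 0 0;-0.2 0 0 0;-0.3 0 0 0;-0.3 0 0 0' && python3 - <<'E'
from h import *
rot=lambda a,v:R.from_euler('z',a).as_matrix()[:2,:2]@np.array(v)/1000
c=snap('scene','pics/s1.png'); 
x=np.array([.5319,.1137]);g=x+rot(.5402,np.array([23,23])-20+[38,-20]); go([*g,.0776],.5402)
E
```

```text
t: 3.25
tool_pos: [0.4726, -0.2631, 0.0795]
tcp_rot: [0.244, 0.662, -0.245, 0.665]
wrist_force: [0.1, 0.6, -2.0]
gripper_width: 0.033
tool x [ 0.003 -0.002 -1.   ] jaw yaw -40.4 q6 0.19 | row [ 1.000e-03  1.794e+00 -8.470e-01] -0.1983 turn deg -71.4 alt 0.3017
```

View pics/s1.png

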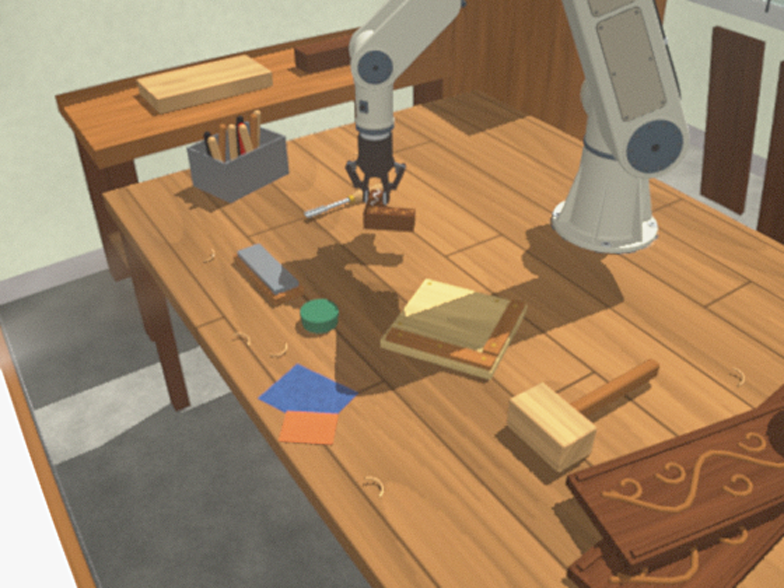

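The bracket is held level, off the bench. Next I carry it over to the board while turning it.

```bash
python3 -m handwheel '-0.02 0.15 -0.07 -0.02;-0.02 0.32 -0.15 -0.04;-0.02 0.5 -0.24 -0.06;-0.02 0.7 -0.33 -0.08;-0.02 0.9 -0.42 -0.1' && python3 - <<'E'
from h import *
rot=lambda a,v:R.from_euler('z',a).as_matrix()[:2,:2]@np.array(v)/1000
x=np.array([.5319,.1137]);g=x+rot(.5402,np.array([23,23])-20+[38,-20]); print(g);go([*g,.0776],.5402)
E
```

```text
t: 3.8
tool_pos: [0.5233, -0.0691, 0.0798]
tcp_rot: [0.026, 0.707, -0.026, 0.706]
wrist_force: [0.9, 1.0, -0.5]
gripper_width: 0.0329
[0.57580507 0.12020731]
tool x [-0.001  0.    -1.   ] jaw yaw -4.2 q6 -0.06 | row [0.011 0.963 0.193] -0.0975 turn deg -35.1 alt 0.4025
```

```bash
python3 -m handwheel '0 0.2 0.04 -0.02;0 0.4 0.08 -0.04;0 0.6 0.12 -0.06;0 0.8 0.16 -0.08;0 0.95 0.19 -0.0975' && python3 -m handwheel '0 0 0 0;0 0 0 0' && python3 - <<'E'
from h import *
rot=lambda a,v:R.from_euler('z',a).as_matrix()[:2,:2]@np.array(v)/1000
x=np.array([.5319,.1137]);g=x+rot(.5402,np.array([23,23])-20+[38,-20]); go([*g,.0376],.5402)
c=ctrl.read_camera('top'); s=c['img'][150:310,170:350,::-1]; s=cv2.resize(s,None,fx=3.6,fy=3.6,interpolation=cv2.INTER_CUBIC)
cv2.imwrite('pics/t2.png',np.clip((s/255.)**.6*255,0,255).astype('uint8'))
E
```

```text
t: 4.3
tool_pos: [0.5762, 0.1181, 0.0796]
tcp_rot: [-0.189, 0.682, 0.189, 0.681]
wrist_force: [0.2, -0.4, -1.5]
gripper_width: 0.0327
t: 4.5
tool_pos: [0.5755, 0.1161, 0.0795]
tcp_rot: [-0.187, 0.682, 0.187, 0.681]
wrist_force: [-0.7, -1.0, -1.7]
gripper_width: 0.0329
tool x [-0.002 -0.001 -1.   ] jaw yaw 30.7 q6 -0.34 | row [0.209 0.017 0.012] -0.0007 turn deg -0.3 alt 0.4993
```

View pics/t2.png

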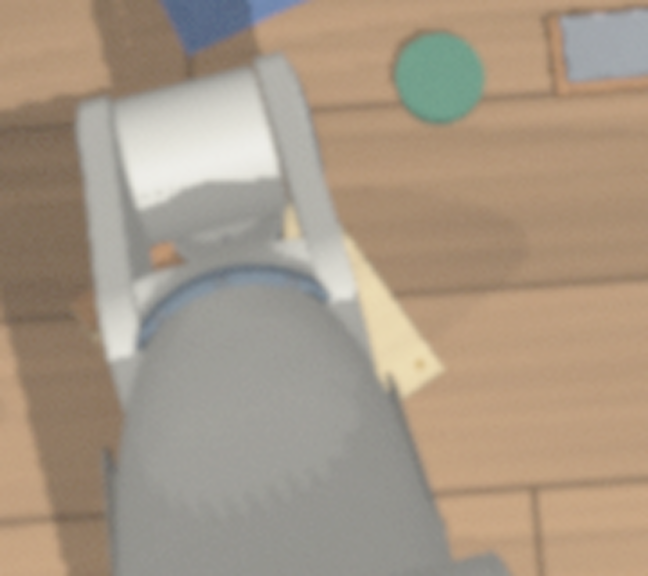

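The arm hides the board from the top camera, so I'll work by pose and force. Next I lower the bracket gently.

```bash
python3 -m handwheel '0.05 0.01 0.01 0;0.1 0.01 0.01 0;0.15 0.01 0.01 0;0.19 0.01 0.01 0;0.21 0.01 0.01 0' && python3 -m handwheel '0.005 0 0 0;0.01 0 0 0;0.01 0 0 0' && python3 -c "
from h import *
snap('scene','pics/s2.png')"
```

```text
t: 5.05
tool_pos: [0.5763, 0.1181, 0.0369]
tcp_rot: [-0.187, 0.683, 0.187, 0.681]
wrist_force: [-0.4, 0.1, -1.2]
gripper_width: 0.0331
t: 5.35
tool_pos: [0.5772, 0.1186, 0.0365]
tcp_rot: [-0.187, 0.682, 0.187, 0.682]
wrist_force: [0.8, -0.3, -1.0]
gripper_width: 0.0329
```

View pics/s2.png

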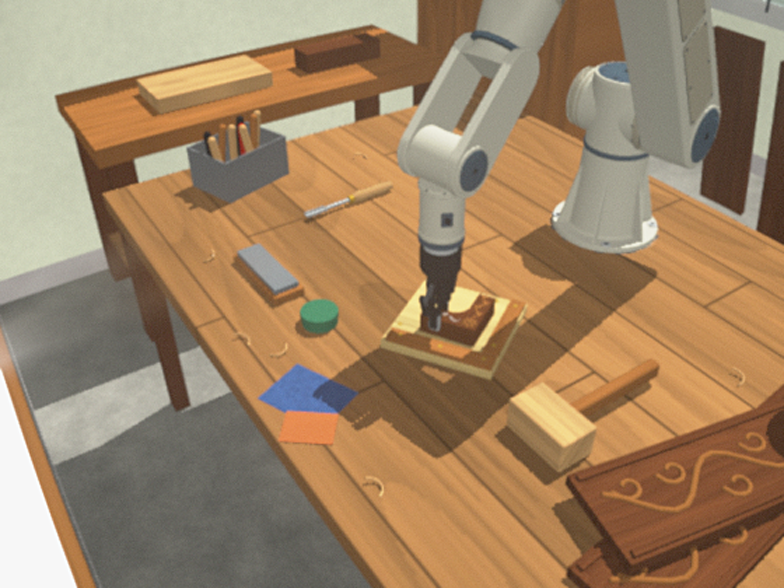

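The bracket is inside the fences and correctly turned, but there is no contact force yet. I'll lower a little more, in small steps.

```bash
python3 -m handwheel '0.01 0 0 0;0.01 0 0 0' ; python3 -m handwheel '0.01 0 0 0;0.01 0 0 0'
```

```text
t: 5.6
tool_pos: [0.5775, 0.1186, 0.0356]
tcp_rot: [-0.187, 0.682, 0.187, 0.682]
wrist_force: [-3.1, -1.0, 11.6]
gripper_width: 0.0329
t: 5.8
tool_pos: [0.5776, 0.1187, 0.0356]
tcp_rot: [-0.187, 0.681, 0.187, 0.682]
wrist_force: [-11.7, -1.5, 33.6]
gripper_width: 0.0329
```

```bash
python3 -m handwheel '-0.013 0 0 0;-0.013 0 0 0' && python3 -m handwheel '0 0 0 0;0 0 0 0;0 0 0 0;0 0 0 0' 0.6 && python3 -m handwheel '-0.05 0 0 0;-0.15 0 0 0;-0.3 0 0 0;-0.5 0 0 0;-0.6 0 0 0' && python3 -m handwheel '0 -0.25 0 0;0 -0.5 0 0;0 -0.75 0 0;0 -1 0 0;0 -1 0 0' -1 && python3 - <<'E'
from h import *
c=ctrl.read_camera('top'); s=c['img'][180:305,180:340,::-1]; s=cv2.resize(s,None,fx=4.5,fy=4.5,interpolation=cv2.INTER_CUBIC)
cv2.imwrite('pics/t3.png',np.clip((s/255.)**.6*255,0,255).astype('uint8'))
E
```

```text
t: 6.0
tool_pos: [0.5776, 0.1186, 0.0357]
tcp_rot: [-0.187, 0.681, 0.187, 0.682]
wrist_force: [0.6, 0.0, -0.5]
gripper_width: 0.0327
t: 6.4
tool_pos: [0.5769, 0.1185, 0.0347]
tcp_rot: [-0.187, 0.682, 0.187, 0.682]
wrist_force: [-0.5, -0.2, -0.1]
gripper_width: 0.0686
t: 6.9
tool_pos: [0.5784, 0.1188, 0.1587]
tcp_rot: [-0.187, 0.681, 0.187, 0.683]
wrist_force: [0.6, -0.2, -0.4]
gripper_width: 0.0683
t: 7.4
tool_pos: [0.6818, -0.0588, 0.1558]
tcp_rot: [-0.187, 0.681, 0.185, 0.683]
wrist_force: [0.1, -0.1, -0.3]
gripper_width: 0.0004
```

View pics/t3.png

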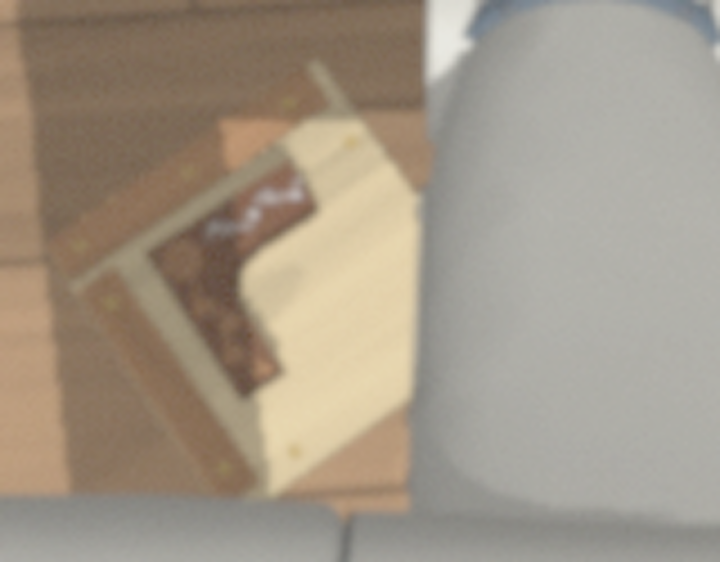

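The bracket lies flat, nearly parallel to the fences with about a 10–15 mm gap to each: heel at (150,252), arm ends at (245,398) and (288,155). Next I compute the crook and the push approach.

```bash
python3 - <<'E'
from h import *
c=ctrl.read_camera('top'); k=lambda L:(np.array(L,float)+.5)/4.5-.5+180
K=[(55,55,60),(-55,55,60),(55,-55,60),(-55,21,60),(21,-55,60)]
b,r=fit(c,K,k([(150,252),(245,398),(288,155),(283,370),(318,207)]),[.53,.13,.54]); print(b.round(4),np.degrees(b[2]),r)
rot=lambda a,v:R.from_euler('z',a).as_matrix()[:2,:2]@np.array(v)/1000
cr=b[:2]+rot(b[2],(-9,-9)); heel=b[:2]+rot(b[2],(55,55)); print('crook',cr,'gap mm board axes',rot(-.5402,1e6*(np.array([.5586,.2207])-heel)))
p=cr+rot(.5402,(-12,-12)); print(p); go([*p,.156],np.radians(-14.05))
E
```

```text
[0.53   0.1179 0.532 ] 30.4794931355888 [[-0.9, 0.6], [-0.9, 0.0], [0.5, 0.9], [0.7, -0.5], [0.4, -1.1]]
crook [0.5267967  0.10559891] gap mm board axes [21.94734725 18.88373138]
[0.52267712 0.08913595]
tool x [-0.  0. -1.] jaw yaw 30.5 q6 -0.62 | row [-0.004  1.017 -0.308] 0.1239 turn deg 44.6 alt -0.3761
```

```bash
python3 -m handwheel '0 0.2 -0.06 0.023;0 0.4 -0.12 0.046;0 0.6 -0.18 0.07;0 0.8 -0.25 0.093;0 1 -0.308 0.1165' && python3 -m handwheel '0 0 0 0.0075;0 0 0 0.0075' && python3 -c "
from h import *
go([.5227,.0891,.0245],np.radians(-14.05))"
```

```text
t: 8.0
tool_pos: [0.5213, 0.089, 0.1552]
tcp_rot: [0.071, 0.704, -0.071, 0.703]
wrist_force: [0.1, 0.8, 0.9]
gripper_width: 0.0001
t: 8.2
tool_pos: [0.5225, 0.0889, 0.1555]
tcp_rot: [0.085, 0.702, -0.085, 0.702]
wrist_force: [1.1, 0.4, 0.4]
gripper_width: -0.0001
tool x [ 0.  0. -1.] jaw yaw -13.8 q6 0.41 | row [0.655 0.001 0.001] 0.0006 turn deg 0.2 alt -0.4994
```

```bash
python3 -m handwheel '0.2 0 0 0;0.4 0 0 0;0.55 0 0 0;0.62 0 0 0;0.645 0 0 0' && python3 -m handwheel '0 0.03 0 0;0 0.06 0 0;0 0.09 0 0;0 0.12 0 0;0 0.14 0 0' && python3 -m handwheel '0 0.02 0 0;0 0.04 0 0;0 0.06 0 0;0 0.06 0 0' && python3 -m handwheel '0 0.015 0 0;0 0.03 0 0;0 0.04 0 0;0 0.04 0 0'
```

```text
t: 8.7
tool_pos: [0.5234, 0.087, 0.0248]
tcp_rot: [0.085, 0.703, -0.086, 0.701]
wrist_force: [-0.8, 0.1, 0.4]
gripper_width: -0.0001
t: 9.2
tool_pos: [0.5314, 0.1151, 0.0265]
tcp_rot: [0.086, 0.701, -0.086, 0.702]
wrist_force: [0.2, 0.4, -0.6]
gripper_width: 0.0
t: 9.6
tool_pos: [0.5338, 0.1263, 0.0259]
tcp_rot: [0.086, 0.702, -0.086, 0.702]
wrist_force: [-0.9, -0.0, -0.6]
gripper_width: -0.0001
t: 10.0
tool_pos: [0.5357, 0.1339, 0.0259]
tcp_rot: [0.086, 0.702, -0.086, 0.702]
wrist_force: [0.7, -1.0, -0.3]
gripper_width: 0.0002
```

```bash
python3 -m handwheel '0 0.012 0 0;0 0.025 0 0;0 0.035 0 0;0 0.035 0 0' && python3 -m handwheel '0 0.01 0 0;0 0.015 0 0;0 0.015 0 0' &&  python3 -c "
from h import *
snap('scene','pics/s3.png')"
```

```text
t: 10.4
tool_pos: [0.5374, 0.1408, 0.0259]
tcp_rot: [0.086, 0.702, -0.086, 0.702]
wrist_force: [0.4, -0.0, 0.4]
gripper_width: -0.0002
t: 10.7
tool_pos: [0.5381, 0.1435, 0.0259]
tcp_rot: [0.086, 0.702, -0.086, 0.702]
wrist_force: [0.4, -0.3, 0.1]
gripper_width: -0.0
```

View pics/s3.png

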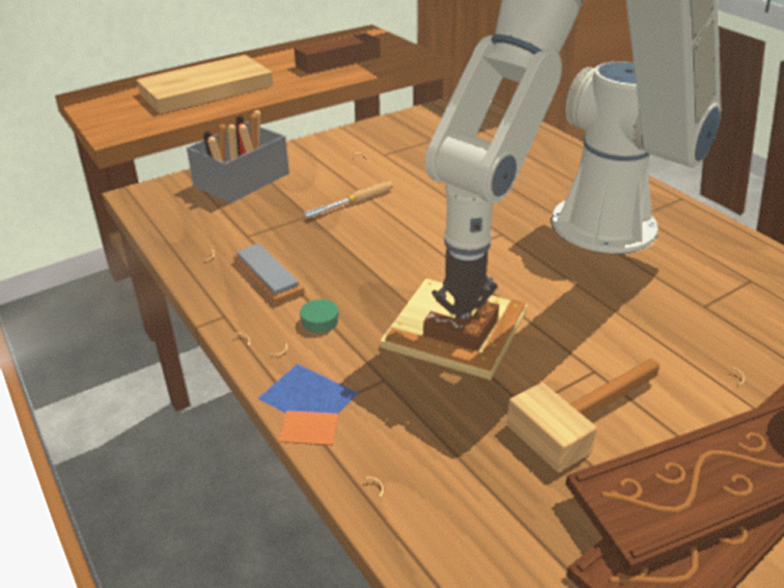

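The bracket has moved with the fingers and is close to the corner. I'll keep pushing in small steps until the force rises.

```bash
python3 -m handwheel '0 0.01 0 0;0 0.015 0 0;0 0.015 0 0'; python3 -m handwheel '0 0.01 0 0;0 0.01 0 0;0 0.01 0 0'; python3 -m handwheel '0 0.01 0 0;0 0.01 0 0;0 0.01 0 0'
```

```text
t: 11.05
tool_pos: [0.5388, 0.1464, 0.0259]
tcp_rot: [0.086, 0.702, -0.086, 0.702]
wrist_force: [0.1, -0.4, 1.4]
gripper_width: -0.0002
t: 11.35
tool_pos: [0.5393, 0.1484, 0.0259]
tcp_rot: [0.086, 0.702, -0.086, 0.702]
wrist_force: [-0.6, 0.6, -0.1]
gripper_width: 0.0002
t: 11.65
tool_pos: [0.5398, 0.1503, 0.0259]
tcp_rot: [0.086, 0.702, -0.086, 0.702]
wrist_force: [0.9, 0.8, 0.1]
gripper_width: 0.0005
```

```bash
for i in 1; do python3 -m handwheel '0 0.005 0 0;0 0.01 0 0;0 0.01 0 0'; python3 -m handwheel '0 0.005 0 0;0 0.01 0 0;0 0.01 0 0'; done; python3 - <<'E'
from h import *
c=snap('scene','pics/x.png'); s=c['img'][180:280,250:390,::-1]; s=cv2.resize(s,None,fx=5.5,fy=5.5,interpolation=cv2.INTER_CUBIC)
cv2.imwrite('pics/s4.png',np.clip((s/255.)**.6*255,0,255).astype('uint8'))
E
```

```text
t: 11.95
tool_pos: [0.5403, 0.1522, 0.0259]
tcp_rot: [0.086, 0.702, -0.086, 0.702]
wrist_force: [-0.3, -0.1, -0.4]
gripper_width: -0.0001
t: 12.25
tool_pos: [0.5403, 0.1531, 0.0258]
tcp_rot: [0.085, 0.702, -0.086, 0.702]
wrist_force: [-0.9, -7.5, 2.5]
gripper_width: 0.0
```

View pics/s4.png

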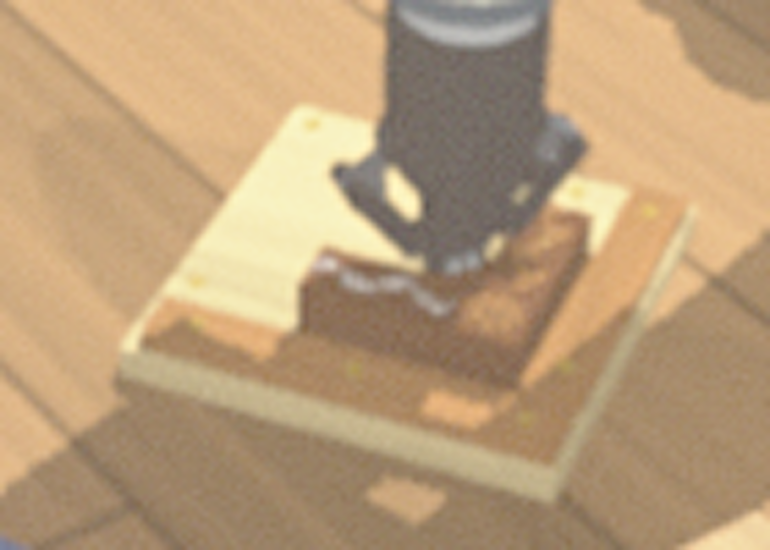

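Force has risen to 7.5 N. Resolved along the fence normals that is about 4.6 N on the far fence and 6.0 N on the side fence, so both are in contact. In the picture the fences hide the bracket's lower edge, and no gap shows on either side. I'll bring the push up to about 10 N.

```bash
python3 -m handwheel '0 0.002 0 0;0 0.003 0 0;0 0.003 0 0;0 0.003 0 0'; python3 -m handwheel '0 0 0 0;0 0 0 0;0 0 0 0;0 0 0 0;0 0 0 0'
```

```text
t: 12.7
tool_pos: [0.5403, 0.1531, 0.0258]
tcp_rot: [0.085, 0.702, -0.087, 0.701]
wrist_force: [-0.6, -11.5, 3.0]
gripper_width: -0.0001
t: 13.2
tool_pos: [0.5402, 0.1532, 0.0258]
tcp_rot: [0.085, 0.702, -0.087, 0.701]
wrist_force: [-1.4, -10.5, 3.2]
gripper_width: 0.0001
```

```bash
python3 - <<'E'
from h import *
rot=lambda a,v:R.from_euler('z',a).as_matrix()[:2,:2]@np.array(v)/1000
c=ctrl.read_camera('scene'); f=8; s=c['img'][208:262,298:364,::-1]; s=cv2.resize(s,None,fx=11,fy=11,interpolation=cv2.INTER_CUBIC)
s=np.clip((s/255.)**.6*255,0,255).astype('uint8'); x=np.array([.5319,.1137])
def L(pts,col):
    q=[((proj(c,[*(x+rot(.5402,p[:2])),p[2]/1000])-[298,208]+.5)*11).astype(int) for p in pts]
    cv2.polylines(s,[np.array(q)],False,col,1)
h=78
L([(h-110,h,58),(h,h,58),(h,h-110,58)],(0,255,0)); L([(h,h,58),(h,h,30)],(0,255,0)); L([(h-110,h,30),(h,h,30),(h,h-110,30)],(255,255,0))
cv2.imwrite('pics/s5.png',s)
E
```

```text
(no output)
```

View pics/s5.png

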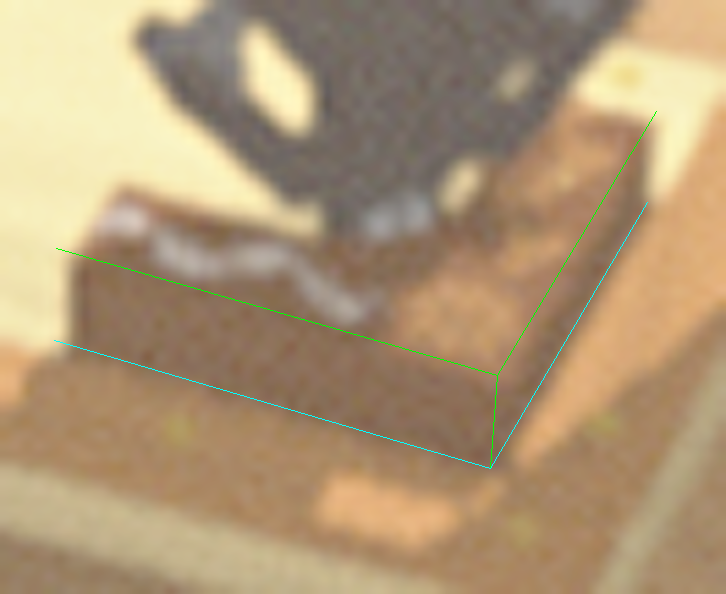

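The overlay puts the bracket's edges along both fence lines with its heel at the corner. It is offset by about 1 px, which is within calibration. The push is steady at about 10.6 N, so I'm handing in.

```bash
python3 -c "
from h import *
print(ctrl.get_state()['wrist_force']); print(ctrl.sign_off())"
```

```text
[ -0.47252982 -10.80743315   3.08826298]
the job is handed in; nothing more can be done
None
```

I gripped the bracket by one arm, turned it about 71°, and laid it flat on the stop board, 20 mm or so short of each fence. I let go, closed the fingers, lowered them into the crook and pushed along the diagonal until the bracket seated. I handed the job in at about 13 s with the gripper still pressing.

- **Push:** the last reading was a steady 10.8 N sideways, plus about 3 N pressing the bracket down onto the board. An earlier 7.5 N reading split into roughly 4.6 N on the far fence and 6.0 N on the side fence, so both carried load.
- **Fit:** a drawing of the home position laid over the scene picture matched the bracket's edges and heel to about 1 px, or 2 mm. The edges ran parallel to both fences.
- **Other objects:** the whetstone, tin, gouge and mallet looked unmoved in the later scene pictures; I did not measure them.
- **Limits of the checks:** the arm hides the corner from the top camera, so flushness rests on the scene view and the force split. While setting the bracket down, the wrist force briefly reached about 35 N, and I backed off before releasing.

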